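# Find the free flap of the parts box and push it open

## Task

Three of the four identical see-saw flaps in the top of the parts box are still jammed by transport blocks underneath; press on the flaps near an end, lightly, with the fingertips to find the one that rocks, then push that end down until the flap stands wide open, tilted 35 degrees or more, and leave it so. Never lean hard on the box or its flaps, pick nothing up, and leave the tin, the loupe and the mug where they stand.

Things in the scene. Friction and masses are not known exactly. Their poses are not given: they have to be found in the camera images.
- parts_box: Grey painted parts box fixed to the bench, 104 mm (its x) x 238 mm (its y) x 58 mm high, with a row of four identical aluminium flaps in its top, side by side along its y at 57 mm pitch. Origin: centre of its underside, on the bench; x points away from the robot across the box, y to the left along the row, z up. Which of the flaps is free changes from one start to the next and cannot be seen.
- flap_a_top (a point): Middle of the upper face of the first (farthest to +y of the box) flap in the row; turns with it. The flap is a plate 84 mm (box x) x 50 mm x 6 mm; shut, its upper face is 56.5 mm above the bench, 1.5 mm below the rim. It tilts like a see-saw on an axle along the box's y, 3 mm under this point. Thin rings mark the finger places 28 mm from the axle at both ends; the compartment below is about 40 mm deep.
- flap_a (a joint): Tilt of the first (farthest to +y of the box) flap in rad: 0 level and shut (the start), + far (+x) end down, - near end down; stops at -0.8 and 0.8. A jammed flap gives springily on the foam-faced block under it, about 0.06 at 10 N, 0.15 at most. The free flap tilts either way: about 2 N at the finger mark (4 N closer in) moves it all the way, and its stiff hinge keeps it where it is left.
- flap_b_top (a point): Middle of the upper face of the second flap in the row; turns with it. The flap is a plate 84 mm (box x) x 50 mm x 6 mm; shut, its upper face is 56.5 mm above the bench, 1.5 mm below the rim. It tilts like a see-saw on an axle along the box's y, 3 mm under this point. Thin rings mark the finger places 28 mm from the axle at both ends; the compartment below is about 40 mm deep.
- flap_b (a joint): Tilt of the second flap in rad: 0 level and shut (the start), + far (+x) end down, - near end down; stops at -0.8 and 0.8. A jammed flap gives springily on the foam-faced block under it, about 0.06 at 10 N, 0.15 at most. The free flap tilts either way: about 2 N at the finger mark (4 N closer in) moves it all the way, and its stiff hinge keeps it where it is left.
- flap_c_top (a point): Middle of the upper face of the third flap in the row; turns with it. The flap is a plate 84 mm (box x) x 50 mm x 6 mm; shut, its upper face is 56.5 mm above the bench, 1.5 mm below the rim. It tilts like a see-saw on an axle along the box's y, 3 mm under this point. Thin rings mark the finger places 28 mm from the axle at both ends; the compartment below is about 40 mm deep.
- flap_c (a joint): Tilt of the third flap in rad: 0 level and shut (the start), + far (+x) end down, - near end down; stops at -0.8 and 0.8. A jammed flap gives springily on the foam-faced block under it, about 0.06 at 10 N, 0.15 at most. The free flap tilts either way: about 2 N at the finger mark (4 N closer in) moves it all the way, and its stiff hinge keeps it where it is left.
- flap_d_top (a point): Middle of the upper face of the fourth (farthest to -y of the box) flap in the row; turns with it. The flap is a plate 84 mm (box x) x 50 mm x 6 mm; shut, its upper face is 56.5 mm above the bench, 1.5 mm below the rim. It tilts like a see-saw on an axle along the box's y, 3 mm under this point. Thin rings mark the finger places 28 mm from the axle at both ends; the compartment below is about 40 mm deep.
- flap_d (a joint): Tilt of the fourth (farthest to -y of the box) flap in rad: 0 level and shut (the start), + far (+x) end down, - near end down; stops at -0.8 and 0.8. A jammed flap gives springily on the foam-faced block under it, about 0.06 at 10 N, 0.15 at most. The free flap tilts either way: about 2 N at the finger mark (4 N closer in) moves it all the way, and its stiff hinge keeps it where it is left.
- tin: Round grey parts tin with lid, 39 mm across, 22 mm high, standing loose left of the box; origin at the centre of its underside. To be left alone.
- loupe: Black flared eye loupe, 36 mm across, 39 mm high, standing loose right of the box; origin at the centre of its underside. To be left alone.
- mug: White mug, 83 x 110 x 86 mm, standing loose farther back, to the left; origin at the centre of its underside. To be left alone.

How it is judged:
By the outcome, as a careful person would: the job done as asked, in the order asked, and still so for the second after the job is handed in, with the robot touching nothing.
It also fails if it takes over 45 s, if anything falls off the work surface, if the arm or the gripper's body presses on something with over 40 N, if the wrist force passes 120 N, or if a joint passes its speed limit or range.

## Robot

A 6-joint arm with a two-finger parallel gripper is mounted at the origin on a cart in front of the work surface, level with it; the furniture and walls round the work are solid. World frame = base frame: x ahead of the robot, y to its left, z up, the work surface at z = 0. Lengths are in mm, angles in rad, forces in N, time in s.
With the tool pointing down it reaches from about 350 to 875 mm from the base axis. Payload 4.2 kg.
Tool frame: the origin (TCP) lies midway between the tips of the shut fingers; the grasp point (between the pads) lies 19 mm behind it; z points along the fingers, y is the line along which they close (so a half turn about z gives the same grasp; the last joint's range is limited). The gripper opens to 85 mm and grips with 20 to 120 N. Pads are 22 mm wide; open, the fingers measure 114 mm over their backs; the gripper's body (76 mm by 85 mm) begins 54 mm behind the grasp point. The pads swing forward as they close: fully open they stand 13 mm farther back than shut.
Start: joints at [1.512, 0.385, 0.008, 0, -1.194, -0.259], TCP at [195.266, 593.692, 231.312] pointing down, gripper open.
Joint ranges: [-3.14, 3.14], [-1.21, 2.06], [-1.07, 1.41], [-3.16, 2.05], [-2.99, -0.16], [-3.1, 3.1]. Speed limits (rad/s): [2.79, 2.79, 3.14, 3.14, 3.14, 3.14].

## Interface

Orientations are given as a unit quaternion [x, y, z, w].
In Python, from bench import arm gives the robot as it stands. The module is installed in compiled form; this text tells all that it offers.
- The arm moves only by the shell command python3 -m handwheel 'ROWS' [OPENING]. ROWS is JSON, a list of rows, each an object of numbers: "x", "y", "z": the shift along the world's x, y, z each as a share of 20 cm, from -1 to 1; "ax", "ay", "az": the turn, a rotation vector about the world's x, y, z each as a share of 90 degrees, from -1 to 1. In form: [{"x": .., "y": .., "z": .., "ax": .., "ay": .., "az": ..}, ...]. A call has exactly 8 rows; each row shifts and turns the commanded pose from where the row before left it; what a row does not reach is not made up. A row lasts 1/10 s, in which the tool goes at most 50 mm and 8.59 degrees, less where a joint would pass 70% of its speed; a pose out of reach is approached as far as the arm can. A call with a number of a shift or a turn outside -1 to 1 is refused whole. A call with a gripper value outside its range is refused whole. OPENING is the opening, from -1 (shut) to 1 (fully open), set as the call begins (- or left out, the last holds). The fingers move at their own pace and stop on an object; the grip force is fixed at half the most. Time passes only in rows, so rows that do not move let the fingers close, or fill a call up. It gives the time, the measured TCP pose, the force, the opening and the grip force at its end, in the units of the state.
- arm.read_state(): the state, without advancing time (a new reading comes with each control period).
- arm.get_image(name): name is "scene" or "top" or "wrist"; returns the picture (400x640x3 uint8, red, green, blue); there is no depth.
- arm.camera_params(name): a dict with "K" (3x3 intrinsics, pixels), "k1" (the pictures are not rectified: a ray, as slopes to the right and down, at radius r is drawn at 1 + k1 r^2 times it, then the intrinsics apply), "position" and "orientation" of the camera in the world. Camera axes: x right, y down, z forward; pixel columns grow to the right and rows downward; lengths in mm; the calibration is good to about 2 mm. A picture is of the moment at which its call begins: read the wrist's pose just before it. camera_params takes no time and is no camera call; for the wrist camera it gives the pose at the moment of the call.
- arm.job_done(): hands the job in; it is judged then, once.
The state is a dict: "clock": time; "joints": joint angles; "joint_vel": joint speeds; "joint_efforts": joint torques, N m; "position": TCP position; "ee_rot": TCP orientation; "contact_force": force on the tool from outside, world axes, zero at the start; "wrist_torque": the same for the moment, N m; "gripper_width": finger opening in mm; "grasp_force": force on a finger pad.
Only numpy, scipy, OpenCV 4.12 (cv2) and the standard library are available. Lean on these libraries where they do the work, as an engineer would, in place of code of your own. Each camera call takes 0.05 s, during which the arm holds its last target. There are 200 camera calls.

## Working session

There is one attempt and no reset: what is moved stays moved. The work goes in short steps, Python scripts to look and compute and a shell command to move; the robot and the scene stay as the last step left them, time stands still between calls to the robot, and variables do not carry over. Pictures are saved under pics/ and viewed, at most 10 in all, crops included, and the job is handed in when it is done.

```bash
mkdir -p pics
python3 - <<'E'
from bench import arm
import cv2
s=arm.read_state();print(s)
for n in("top","scene"):
    cv2.imwrite(f"pics/{n}0.png",arm.get_image(n)[:,:,::-1]);print(n,arm.camera_params(n))
E
```

```text
{'clock': 0.0, 'joints': array([ 1.51159213e+00,  3.85566568e-01,  6.63827622e-03, -4.63630299e-04,
       -1.19401251e+00, -2.58596529e-01]), 'joint_vel': array([-1.53840031e-03, -9.87905708e-04, -8.67499677e-04, -1.25177987e-04,
        6.23670415e-04,  3.62794687e-05]), 'joint_efforts': array([ 1.34973492e-03, -3.92293203e+01,  1.88402706e+01,  4.18639988e+00,
       -4.56616443e-03,  9.82123076e-07]), 'position': array([195.11035484, 593.15697371, 230.2256664 ]), 'ee_rot': array([ 9.87387752e-01, -1.58316867e-01, -1.07671450e-04,  1.08835914e-03]), 'contact_force': array([-0.55384156,  0.76085631,  0.60270329]), 'wrist_torque': array([-0.01505011, -0.01940255,  0.05209337]), 'grasp_force': 0.0, 'gripper_width': 85.43098285252943}
top {'K': array([[401.17440098,   0.        , 319.25729474],
       [  0.        , 401.17440098, 200.01855743],
       [  0.        ,   0.        ,   1.        ]]), 'k1': -0.06711869949898902, 'position': array([369.89421794,  13.73826755, 905.13920613]), 'orientation': array([-0.68693584,  0.71829664, -0.07748469,  0.0785189 ])}
scene {'K': array([[410.06666252,   0.        , 321.65256322],
       [  0.        , 410.06666252, 198.05389604],
       [  0.        ,   0.        ,   1.        ]]), 'k1': -0.06807165323234508, 'position': array([ -20.71412547, -352.07948543,  715.0962151 ]), 'orientation': array([ 0.80504187, -0.4365808 ,  0.19686625, -0.35006924])}
```

View pics/top0.png

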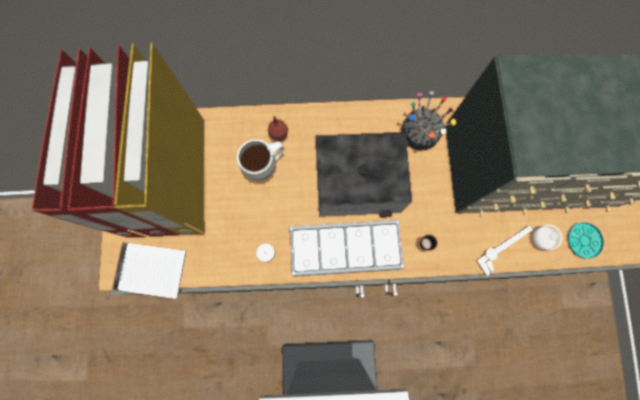

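Run:
```python
import cv2
a=cv2.imread("pics/top0.png")[205:295,235:445]
b=cv2.imread("pics/scene0.png")
cv2.imwrite("pics/crop0.png",cv2.resize(a,(798,342),interpolation=cv2.INTER_CUBIC))
```

```text
(no output)
```

View pics/crop0.png

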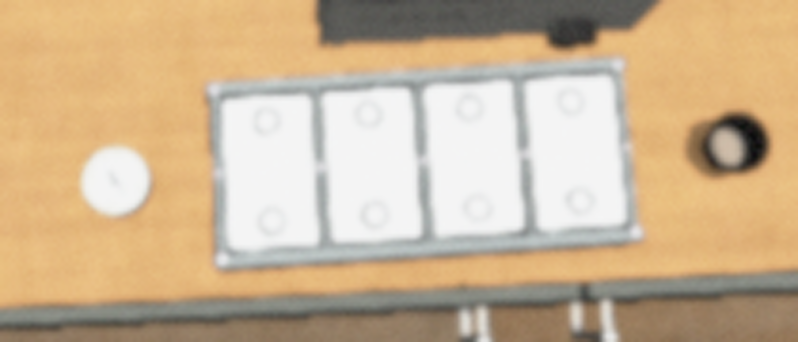

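View pics/scene0.png

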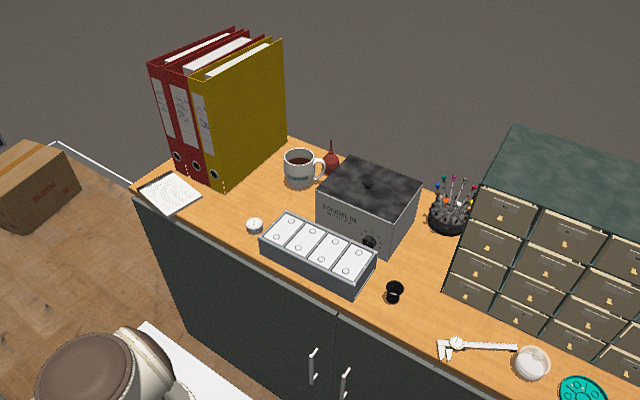

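```bash
cat > h.py <<'E'
import numpy as np,cv2
from bench import arm
from scipy.spatial.transform import Rotation as R
def ray(cam,px,z):
    p=arm.camera_params(cam) if isinstance(cam,str) else cam
    n=cv2.undistortPoints(np.array(px,float).reshape(-1,1,2),p["K"],np.array([p["k1"],0,0,0.]))[:,0]
    d=R.from_quat(p["orientation"]).apply(np.c_[n,np.ones(len(n))])
    o=np.array(p["position"]);return o+d*((z-o[2])/d[:,2])[:,None]
E
python3 - <<'E'
from h import *
def f(l): return (np.array(l)+.5)/3.8-.5+[235,205]
far=ray("top",f([(267,121),(369,115),(470,107),(571,101)]),56.5)
near=ray("top",f([(272,220),(375,214),(478,207),(580,200)]),56.5)
np.set_printoptions(precision=1,suppress=True)
print(far,near,far-near,np.diff(near,axis=0));c=(far+near)/2;print(c)
d=c[0]-c[3];print(np.linalg.norm(d)/3,np.degrees(np.arctan2(-d[0],d[1])))
print(ray("top",f([(116,180)]),22),ray("top",f([(730,148)]),39))
print(ray("top",[(319,214),(410,208)],0), ray("top",[(319,214),(410,208)],100))
q=R.from_quat(arm.read_state()["ee_rot"]);print(q.as_matrix())
E
```

```text
[[ 482.6   44.7   56.5]
 [ 483.4  -12.4   56.5]
 [ 485.4  -69.2   56.5]
 [ 486.1 -126.1   56.5]] [[ 427.5   44.    56.5]
 [ 428.3  -13.    56.5]
 [ 429.5  -70.1   56.5]
 [ 430.7 -126.9   56.5]] [[55.1  0.7  0. ]
 [55.1  0.5  0. ]
 [55.8  0.9  0. ]
 [55.4  0.7  0. ]] [[  0.8 -57.    0. ]
 [  1.2 -57.1   0. ]
 [  1.2 -56.8   0. ]]
[[ 455.1   44.4   56.5]
 [ 455.9  -12.7   56.5]
 [ 457.4  -69.7   56.5]
 [ 458.4 -126.5   56.5]]
56.97054095519752 1.1236804462972998
[[456.7 134.6  22. ]] [[ 457.2 -217.9   39. ]]
[[ 540.5   12.6    0. ]
 [ 545.  -197.7    0. ]] [[ 521.6   12.7  100. ]
 [ 525.6 -174.4  100. ]]
[[ 0.9 -0.3 -0. ]
 [-0.3 -0.9 -0. ]
 [ 0.   0.  -1. ]]
```

```bash
python3 -m handwheel '[{"x":0.06,"y":-0.2,"az":0.054},{"x":0.06,"y":-0.24,"az":0.054},{"x":0.06,"y":-0.24,"az":0.054},{"x":0.06,"y":-0.24,"az":0.052},{"x":0.06,"y":-0.24},{"x":0.06,"y":-0.24},{"x":0.06,"y":-0.24},{"x":0.06,"y":-0.24}]' -1
```

```text
invalid input at $[0]: expected keys x, y, z, ax, ay, az
```

```bash
python3 -m handwheel '[{"x":0.06,"y":-0.2,"z":0,"ax":0,"ay":0,"az":0.054},{"x":0.06,"y":-0.24,"z":0,"ax":0,"ay":0,"az":0.054},{"x":0.06,"y":-0.24,"z":0,"ax":0,"ay":0,"az":0.054},{"x":0.06,"y":-0.24,"z":0,"ax":0,"ay":0,"az":0.052},{"x":0.06,"y":-0.24,"z":0,"ax":0,"ay":0,"az":0},{"x":0.06,"y":-0.24,"z":0,"ax":0,"ay":0,"az":0},{"x":0.06,"y":-0.24,"z":0,"ax":0,"ay":0,"az":0},{"x":0.06,"y":-0.24,"z":0,"ax":0,"ay":0,"az":0}]' -1
```

```text
clock: 0.9
position: [291.0, 215.5, 231.1]
ee_rot: [1.0, 0.01, -0.0, 0.0]
contact_force: [1.4, -0.7, 0.1]
gripper_width: 0.1
grasp_force: 0.0
```

```bash
python3 -m handwheel '[{"x":0.113,"y":-0.146,"z":-0.11,"ax":0,"ay":0,"az":0},{"x":0.113,"y":-0.146,"z":-0.11,"ax":0,"ay":0,"az":0},{"x":0.113,"y":-0.146,"z":-0.11,"ax":0,"ay":0,"az":0},{"x":0.113,"y":-0.146,"z":-0.11,"ax":0,"ay":0,"az":0},{"x":0.113,"y":-0.146,"z":-0.11,"ax":0,"ay":0,"az":0},{"x":0.113,"y":-0.146,"z":-0.11,"ax":0,"ay":0,"az":0},{"x":0,"y":0,"z":0,"ax":0,"ay":0,"az":0},{"x":0,"y":0,"z":0,"ax":0,"ay":0,"az":0}]'
python3 -c "
from h import *
cv2.imwrite('pics/w1.png',arm.get_image('wrist')[:,:,::-1]);s=arm.read_state();print(s['position'],s['contact_force'])"
```

```text
clock: 1.7
position: [426.6, 41.5, 98.5]
ee_rot: [1.0, 0.008, -0.001, 0.001]
contact_force: [-0.6, -0.2, 0.3]
gripper_width: 0.1
grasp_force: 0.0
[426.70081611  42.37038794  99.21611656] [ 0.04945421  0.64931936 -0.05623085]
```

View pics/w1.png

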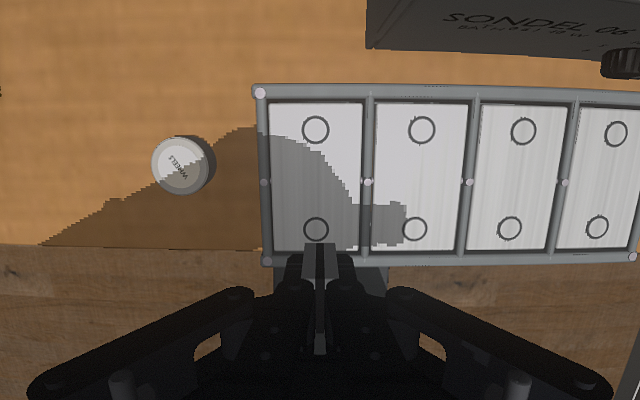

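```bash
python3 -c "
from h import *
print(ray('wrist',[(316,229),(414,229),(509,228),(597,227),(315,130),(616,133)],56.5).round(1),arm.camera_params('wrist')['position'])"
python3 -m handwheel '[{"x":0.005,"y":0.005,"z":-0.05,"ax":0,"ay":0,"az":0},{"x":0,"y":0,"z":-0.05,"ax":0,"ay":0,"az":0},{"x":0,"y":0,"z":-0.05,"ax":0,"ay":0,"az":0},{"x":0,"y":0,"z":-0.03,"ax":0,"ay":0,"az":0},{"x":0,"y":0,"z":-0.01,"ax":0,"ay":0,"az":0},{"x":0,"y":0,"z":0,"ax":0,"ay":0,"az":0},{"x":0,"y":0,"z":0,"ax":0,"ay":0,"az":0},{"x":0,"y":0,"z":0,"ax":0,"ay":0,"az":0}]'
```

```text
[[ 427.2   43.6   56.5]
 [ 428.1  -13.4   56.5]
 [ 429.4  -70.6   56.5]
 [ 430.6 -127.8   56.5]
 [ 483.3   44.9   56.5]
 [ 487.2 -127.1   56.5]] [491.95586828  42.59136009 241.89839023]
clock: 2.55
position: [428.2, 43.6, 61.6]
ee_rot: [1.0, 0.009, 0.0, -0.0]
contact_force: [0.4, 0.2, 0.0]
gripper_width: -0.4
grasp_force: 0.0
```

```bash
python3 -m handwheel '[{"x":0,"y":0,"z":-0.01,"ax":0,"ay":0,"az":0},{"x":0,"y":0,"z":-0.01,"ax":0,"ay":0,"az":0},{"x":0,"y":0,"z":-0.005,"ax":0,"ay":0,"az":0},{"x":0,"y":0,"z":-0.005,"ax":0,"ay":0,"az":0},{"x":0,"y":0,"z":0,"ax":0,"ay":0,"az":0},{"x":0,"y":0,"z":0,"ax":0,"ay":0,"az":0},{"x":0,"y":0,"z":0,"ax":0,"ay":0,"az":0},{"x":0,"y":0,"z":0,"ax":0,"ay":0,"az":0}]'
```

```text
clock: 3.35
position: [427.7, 43.4, 55.6]
ee_rot: [1.0, 0.009, -0.0, 0.0]
contact_force: [-1.9, 0.4, 5.3]
gripper_width: 0.1
grasp_force: 2.8
```

Flap A pushes back with 5.3 N at 0.9 mm, so it is jammed. On to B.

```bash
python3 -m handwheel '[{"x":0,"y":0,"z":0.04,"ax":0,"ay":0,"az":0},{"x":0.003,"y":-0.145,"z":0,"ax":0,"ay":0,"az":0},{"x":0.003,"y":-0.14,"z":0,"ax":0,"ay":0,"az":0},{"x":0,"y":0,"z":-0.02,"ax":0,"ay":0,"az":0},{"x":0,"y":0,"z":-0.01,"ax":0,"ay":0,"az":0},{"x":0,"y":0,"z":-0.01,"ax":0,"ay":0,"az":0},{"x":0,"y":0,"z":0,"ax":0,"ay":0,"az":0},{"x":0,"y":0,"z":0,"ax":0,"ay":0,"az":0}]'
```

```text
clock: 4.15
position: [429.2, -12.9, 55.3]
ee_rot: [1.0, 0.01, 0.0, -0.0]
contact_force: [0.2, -0.3, 0.2]
gripper_width: -0.2
grasp_force: 0.0
```

```bash
python3 -m handwheel '[{"x":0,"y":0,"z":-0.005,"ax":0,"ay":0,"az":0},{"x":0,"y":0,"z":-0.005,"ax":0,"ay":0,"az":0},{"x":0,"y":0,"z":0,"ax":0,"ay":0,"az":0},{"x":0,"y":0,"z":0,"ax":0,"ay":0,"az":0},{"x":0,"y":0,"z":0,"ax":0,"ay":0,"az":0},{"x":0,"y":0,"z":0,"ax":0,"ay":0,"az":0},{"x":0,"y":0,"z":0,"ax":0,"ay":0,"az":0},{"x":0,"y":0,"z":0,"ax":0,"ay":0,"az":0}]'
```

```text
clock: 4.95
position: [429.3, -13.5, 53.4]
ee_rot: [1.0, 0.009, 0.0, -0.0]
contact_force: [1.2, 1.1, 1.8]
gripper_width: -0.3
grasp_force: 0.6
```

B yields 3 mm at under 2 N, so it's the free one. I'll push it down gradually.

```bash
python3 -m handwheel '[{"x":0,"y":0,"z":-0.01,"ax":0,"ay":0,"az":0},{"x":0,"y":0,"z":-0.01,"ax":0,"ay":0,"az":0},{"x":0,"y":0,"z":-0.01,"ax":0,"ay":0,"az":0},{"x":0,"y":0,"z":-0.01,"ax":0,"ay":0,"az":0},{"x":0,"y":0,"z":-0.005,"ax":0,"ay":0,"az":0},{"x":0,"y":0,"z":0,"ax":0,"ay":0,"az":0},{"x":0,"y":0,"z":0,"ax":0,"ay":0,"az":0},{"x":0,"y":0,"z":0,"ax":0,"ay":0,"az":0}]'
python3 -c "
from h import *
cv2.imwrite('pics/w2.png',arm.get_image('wrist')[:,:,::-1])
cv2.imwrite('pics/s2.png',cv2.resize(arm.get_image('scene')[190:310,230:400,::-1],None,fx=4,fy=4,interpolation=2))"
```

```text
clock: 5.75
position: [428.4, -13.7, 44.0]
ee_rot: [1.0, 0.009, -0.001, 0.0]
contact_force: [0.4, 0.2, -0.1]
gripper_width: -0.3
grasp_force: 0.0
```

View pics/w2.png

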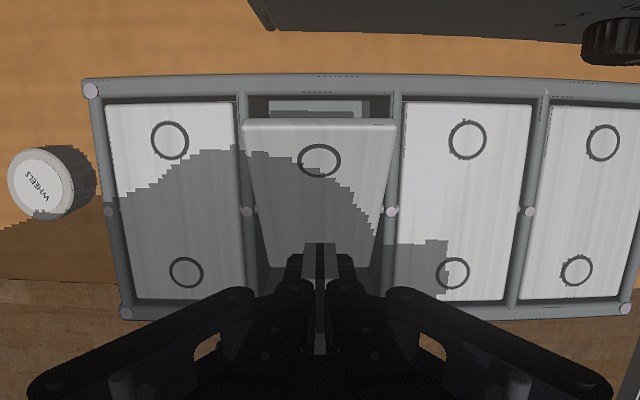

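```bash
cat >> h.py <<'E'
def ringtilt(px):
    # far-ring pixel of flap B -> tilt: intersect its ray with the vertical plane through the flap's middle
    p=arm.camera_params('wrist');best=[]
    for t in np.radians(np.arange(0,50,.5)):
        q=[455.9+28*np.cos(t)-3*np.sin(t),-12.6,53.5+28*np.sin(t)+3*np.cos(t)]
        r=ray(p,[px],q[2])[0];best.append((np.linalg.norm(r[:2]-q[:2]),np.degrees(t)))
    return min(best)
E
python3 -c "
from h import *
print(ringtilt((319,161)))"
```

```text
(np.float64(0.8234970555485406), np.float64(32.0))
```

```bash
python3 -m handwheel '[{"x":0,"y":0,"z":-0.01,"ax":0,"ay":0,"az":0},{"x":0,"y":0,"z":-0.01,"ax":0,"ay":0,"az":0},{"x":0,"y":0,"z":-0.005,"ax":0,"ay":0,"az":0},{"x":0,"y":0,"z":0,"ax":0,"ay":0,"az":0},{"x":0,"y":0,"z":0,"ax":0,"ay":0,"az":0},{"x":0,"y":0,"z":0,"ax":0,"ay":0,"az":0},{"x":0,"y":0,"z":0,"ax":0,"ay":0,"az":0},{"x":0,"y":0,"z":0,"ax":0,"ay":0,"az":0}]'
```

```text
clock: 6.65
position: [429.0, -13.5, 39.3]
ee_rot: [1.0, 0.009, -0.0, 0.0]
contact_force: [0.6, 0.3, -0.6]
gripper_width: 0.1
grasp_force: 0.0
```

```bash
python3 -m handwheel '[{"x":0,"y":0,"z":0.05,"ax":0,"ay":0,"az":0},{"x":0,"y":0,"z":0.1,"ax":0,"ay":0,"az":0},{"x":0,"y":0,"z":0.1,"ax":0,"ay":0,"az":0},{"x":0,"y":0,"z":0.1,"ax":0,"ay":0,"az":0},{"x":0,"y":0,"z":0,"ax":0,"ay":0,"az":0},{"x":0,"y":0,"z":0,"ax":0,"ay":0,"az":0},{"x":0,"y":0,"z":0,"ax":0,"ay":0,"az":0},{"x":0,"y":0,"z":0,"ax":0,"ay":0,"az":0}]'
python3 -c "
from h import *
cv2.imwrite('pics/w3.png',arm.get_image('wrist')[:,:,::-1])"
```

```text
clock: 7.45
position: [428.4, -13.7, 108.6]
ee_rot: [1.0, 0.009, -0.001, 0.0]
contact_force: [0.7, -0.0, 0.5]
gripper_width: 0.3
grasp_force: 0.0
```

View pics/w3.png

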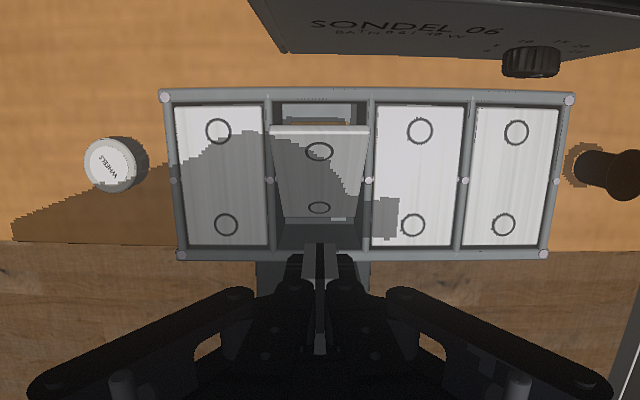

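```bash
python3 -c "
from h import *
p=arm.camera_params('wrist')
print([ringtilt((319,v)) for v in(151,152,153)])
for t in np.radians([30,35,38,41,44]):
    q=lambda s:[455.9+s*28*np.cos(t)-3*np.sin(t),-12.6,53.5+s*28*np.sin(t)+3*np.cos(t)]
    print(np.degrees(t),[ (ray(p,[(319,v)],q(s)[2])[0]-q(s)).round(1)[:2] for s,v in((1,152),(-1,208))])
"
```

```text
[(np.float64(0.8299527688858328), np.float64(42.0)), (np.float64(0.8358328588895132), np.float64(43.0)), (np.float64(0.8463718092746074), np.float64(44.5))]
29.999999999999996 [array([-4.9, -0.8]), array([ 4.8, -1.5])]
35.0 [array([-3.1, -0.8]), array([ 3. , -1.5])]
38.0 [array([-2. , -0.8]), array([ 1.9, -1.5])]
41.0 [array([-0.8, -0.8]), array([ 0.8, -1.5])]
44.0 [array([ 0.4, -0.8]), array([-0.4, -1.5])]
```

Both rings on flap B put its tilt at about 43°, and the robot is clear of the box.

```bash
python3 -c "
from bench import arm
print(arm.job_done())"
```

```text
the job is handed in; nothing more can be done
None
```

Flap B (second in the row) was the free one; I pushed its near end down and left it open at about 43° by the wrist camera. The highest force I read was about 5 N, on jammed flap A; flaps C and D weren't pressed. I didn't touch the tin, loupe or mug, and the job is handed in.

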